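# Seat the bearing housing in the drilling jig

### The arm

A 7-joint arm with a two-finger parallel gripper is mounted at the origin on the work surface. World frame = base frame: x ahead of the robot, y to its left, z up, the work surface at z = 0. Lengths are in m, angles in rad, forces in N, time in s.
With the tool pointing down it reaches from about 0.35 to 0.9 m from the base axis. Payload 8.1 kg.
Tool frame: the origin (TCP) lies between the finger pads; the fingertips stand 19 mm ahead of it and the grasp point (between the pads) is the TCP (env.tips_ahead is the distance from the TCP to the fingertips, in m); z points along the fingers, y is the line along which they close (so a half turn about z gives the same grasp; the last joint's range is limited). The gripper opens to 85 mm and grips with 20 to 120 N. Pads are 22 mm wide; open, the fingers measure 114 mm over their backs; the gripper's body (76 mm by 85 mm) begins 54 mm behind the grasp point. The pads swing forward as they close: fully open they stand 13 mm farther back than shut.
Start: joints at [-1.428, 0.434, 0.025, 1.573, -0.012, 1.134, -0.075], TCP at [0.152, 0.606, 0.25] pointing down, gripper open.
Joint ranges: [-2.62, 2.62], [-0.44, 2.09], [-1.27, 1.32], [0.08, 2.57], [-1.32, 4.46], [0.12, 2], [-2.74, 2.74]. Speed limits (rad/s): [2.22, 2.22, 3.01, 3.01, 3.14, 3.14, 3.14].

### API

Orientations are given as a rotation vector (axis times angle).
In Python, from cell import env, eyes, look_for, place_of gives the robot as it stands. The module is installed in compiled form; this text tells all that it offers.
- The arm moves only by the shell command python3 -m crank 'ROWS' [OPENING] [FORCE]. ROWS is JSON, a list of rows, each a list of 4 numbers: the shift along the tool's x, y, z in m, then the turn about the tool's z in rad. In form: [[dx, dy, dz, spin], ...]. A call has 1 to 12 rows; each row shifts and turns the commanded pose from where the row before left it, along the tool's axes as they then stand; what a row does not reach is not made up. A row lasts 1/12 s, in which the tool goes at most 41.7 mm and 7.16 degrees, less where a joint would pass 70% of its speed; a pose out of reach is approached as far as the arm can. A call with a gripper value outside its range is refused whole. OPENING is the finger opening in m, from 0 to 0.0854, set as the call begins (- or left out, the last holds). The fingers move at their own pace and stop on an object; FORCE is the grip in N (left out, the last holds). Time passes only in rows, so rows that do not move let the fingers close. It gives the time, the measured TCP pose, the force, the opening and the grip force at its end, in the units of the state.
- env.get_obs(): the state, without advancing time (a new reading comes with each control period).
- eyes.camera(name): name is "side" or "top" or "wrist"; returns the picture (384x512x3 uint8, red, green, blue); there is no depth.
- eyes.calibration(name): a dict with "fx", "fy", "cx", "cy" (pixels), "R" (3x3) and "t" (3): a world point X has camera coordinates R X + t; the wrist camera has in their place "tool_from_camera" (4x4, takes a point from camera to tool coordinates, whose origin is the TCP and whose axes are the flange's). Camera axes: x right, y down, z forward; pixel columns grow to the right and rows downward; lengths in m; the calibration is good to about 2 mm. A picture is of the moment at which its call begins: read the wrist's pose just before it. calibration takes no time and is no camera call.
- env.hand_in(): hands the job in; it is judged then, once.
Trained networks look in the newest picture that a camera, given by its name, has taken for a name from the list of things; names that differ only in an ending like _2 or _b are one class to them, and where a whole thing is asked for, a point or a joint stands for the part that bears it (a point fixed in the world has none). Each returns a list of dicts, best first, with "score" (0 to 1); they miss things now and then, are a little off and sometimes report something else, mostly with a low value. They report only what shows in the picture. A call takes as long as a camera call.
- look_for(camera, name): "point" ([x, y, z] in m, in world coordinates, good to about 4 mm: the middle of the surface that is visible of it).
- place_of(camera, name): "point" ([x, y, z] in m, in world coordinates, good to about 4 mm: a listed point, or the origin of a listed thing).
The state is a dict: "clock": time; "joint_positions": joint angles; "qd": joint speeds; "joint_efforts": joint torques, N m; "position": TCP position; "orientation": TCP orientation; "wrist_force": force on the tool from outside, world axes, zero at the start; "torque": the same for the moment, N m; "finger_gap": finger opening in m; "finger_force": force on a finger pad.
Only numpy, scipy, OpenCV 4.12 (cv2) and the standard library are available. Lean on these libraries where they do the work, as an engineer would, in place of code of your own. Each camera call takes 0.05 s, during which the arm holds its last target. There are 200 camera calls.

### The job

Get the bearing housing ready for drilling by pushing it with the fingers: first push it square and flush against the jig's back fence, well short of the end stop, then push it along the fence until it butts against the square end stop. Let it slide on the plate without lifting, carrying or tipping it, leave the oil bottle, chuck key and steel stub alone, and finish with the hand clear.

Things in the scene. Friction and masses are not known exactly. Their poses are not given: they have to be found in the camera images.
- jig: Fixed dark steel jig plate, 200 (x) x 370 (y) x 12 mm, turned up to 0.3 rad. Origin: centre of its underside, at bench level; its top is at z = 12 mm. The back fence is a bright steel bar 15 mm thick along its far (+x) edge, full length, rising to z = 34 mm; its flat face towards the plate is at x = +70 mm.
- stop: End stop: fixed square-edged steel block on the plate, 50 (x) x 30 (y) x 28 mm high, origin at the centre of its underside, axes parallel to the jig's. It sits at jig x = +40 mm and jig y = +165 or -165 mm (varies). The housing must butt against its flat side that faces the plate's middle, 15 mm from its origin.
- post: Clamp post: fixed ROUND steel post 28 mm in diameter with a waist and a wider (30 mm) round cap, 42 mm high, origin at the centre of its underside, at the other end of the plate from the stop (jig x = +40 mm, y = -165 or +165 mm). Not the stop.
- housing: Loose aluminium bearing housing, 0.35 to 0.7 kg: base 70 (x) x 120 (y) x 22 mm high; on its middle a round boss 44 mm wide, 22 mm higher, with a dark bore. Origin: centre of underside. Starts flat on the plate, turned up to 0.25 rad, some 25 to 55 mm from the fence and 55 to 125 mm from the stop. Slides with up to 8 N. Seated, its origin is 35 mm from the fence face, 75 mm (y) from the stop's.
- oil: Bystander: yellow oil bottle with a black cap, 48 mm in diameter, 110 mm tall, origin at the centre of its underside, standing on the bench beyond the fence.
- chuck_key: Bystander: T-shaped steel drill chuck key, 91 mm long (x), cross handle 90 mm (y), 16 mm high, lying on the bench off the jig's +y end. Origin at bench level under the middle of the shaft.
- stub: Bystander: upright steel round-bar stub, 32 mm in diameter, 50 mm tall, on the bench off the jig's -y end. Origin at the centre of its underside.

How it is judged:
By the outcome, as a careful person would: the job done as asked, in the order asked, and still so for the second after the job is handed in, with the robot touching nothing.
It also fails if it takes over 64 s, if anything falls off the work surface, if the arm or the gripper's body presses on something with over 40 N, if the wrist force passes 120 N, or if a joint passes its speed limit or range.

## Working session

There is one attempt and no reset: what is moved stays moved. The work goes in short steps, Python scripts to look and compute and a shell command to move; the robot and the scene stay as the last step left them, time stands still between calls to the robot, and variables do not carry over. Pictures are saved under pics/ and viewed, at most 10 in all, crops included, and the job is handed in when it is done.

```bash
mkdir -p pics; cat > h.py <<'E'
from cell import env, eyes, look_for, place_of
import numpy as np, cv2
from scipy.spatial.transform import Rotation as Ro
np.set_printoptions(precision=4,suppress=True)
def snap(cam,fn=None):
    im=eyes.camera(cam)
    if fn: cv2.imwrite('pics/'+fn,cv2.cvtColor(im,cv2.COLOR_RGB2BGR))
    return im
def ray(cam,u,v,z):
    c=eyes.calibration(cam);R=np.array(c['R']);t=np.array(c['t'])
    d=R.T@np.array([(u-c['cx'])/c['fx'],(v-c['cy'])/c['fy'],1]);o=-R.T@t
    return o+d*(z-o[2])/d[2]
def st():
    o=env.get_obs();print('t',o['clock'],'p',np.array(o['position']),'\nR',Ro.from_rotvec(o['orientation']).as_matrix(),'F',np.array(o['wrist_force']),o['finger_gap'])
E
python3 - <<'E'
from h import *
st()
snap('top','top0.png');snap('side','side0.png')
for c in('top','side'):
    for n in('jig','stop','post','housing','oil','chuck_key','stub'):
        print(c,n,[(np.array(d['point']),round(d['score'],2)) for d in place_of(c,n)[:2]])
E
```

```text
t 0.0 p [0.152  0.6057 0.2495] 
R [[-0.9699  0.2433 -0.0003]
 [ 0.2433  0.9699 -0.0016]
 [-0.0001 -0.0016 -1.    ]] F [-0.1924  0.3589 -0.2329] 0.08532671543213322
top jig [(array([0.5709, 0.0443, 0.0004]), 0.78)]
top stop [(array([ 0.7946,  0.092 , -0.0035]), 0.41)]
top post [(array([ 0.5658, -0.1276,  0.0124]), 0.53)]
top housing [(array([0.5498, 0.024 , 0.0097]), 0.72), (array([0.6577, 0.1973, 0.0124]), 0.63)]
top oil [(array([ 0.7959,  0.0959, -0.003 ]), 0.75), (array([0.6584, 0.1955, 0.0134]), 0.4)]
top chuck_key [(array([ 0.6514,  0.3203, -0.004 ]), 0.81), (array([ 0.5715,  0.047 , -0.0021]), 0.52)]
top stub [(array([ 0.4833, -0.1977,  0.0018]), 0.73)]
side jig [(array([ 0.5695,  0.0501, -0.0011]), 0.65)]
side stop [(array([0.655 , 0.1962, 0.0097]), 0.51)]
side post [(array([ 0.5684, -0.1225,  0.0134]), 0.64)]
side housing [(array([0.5442, 0.0233, 0.0139]), 0.83)]
side oil [(array([ 0.7967,  0.0903, -0.0031]), 0.73)]
side chuck_key [(array([ 0.6495,  0.3189, -0.0018]), 0.46)]
side stub [(array([ 0.4809, -0.2017, -0.0049]), 0.97)]
```

View pics/top0.png

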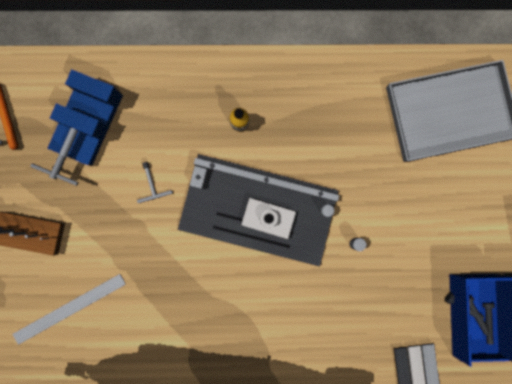

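View pics/side0.png

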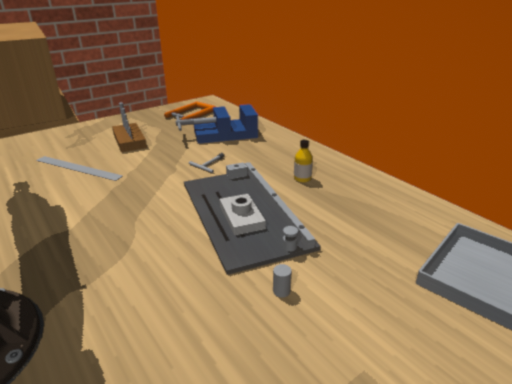

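Top view: the stop is the square block at the left (+y) end at about (198,178). The round post is at (327,211), the housing at (268,218), and the jig is turned about -0.27 rad. The side view agrees. I'm moving to hover near the housing for a wrist look.

```bash
R='[-0.024,-0.0235,0,0]'; python3 -m crank '[[-0.024,-0.0235,0,0],[-0.024,-0.0235,0,0],[-0.024,-0.0235,0,0],[-0.024,-0.0235,0,0],[-0.024,-0.0235,0,0],[-0.024,-0.0235,0,0],[-0.024,-0.0235,0,0],[-0.024,-0.0235,0,0],[-0.024,-0.0235,0,0],[-0.024,-0.0235,0,0],[-0.024,-0.0235,0,0],[-0.024,-0.0235,0,0]]'
python3 -m crank '[[-0.024,-0.0235,0,0],[-0.024,-0.0235,0,0],[-0.024,-0.0235,0,0],[-0.024,-0.0235,0,0],[-0.024,-0.0235,0,0],[-0.024,-0.0235,0,0],[-0.024,-0.0235,0,0],[-0.024,-0.0235,0,0],[0,0,0,0],[0,0,0,0]]'
python3 - <<'E'
from h import *
st(); print(eyes.calibration('wrist'), env.tips_ahead, env.get_obs()['joint_positions'])
snap('wrist','w0.png')
for n in('jig','stop','post','housing'): print(n,[(np.array(d['point']),round(d['score'],2)) for d in place_of('wrist',n)[:2]])
E
```

```text
clock: 1.8
position: [0.3634, 0.2611, 0.2506]
orientation: [0.385, 3.118, 0.001]
wrist_force: [0.8, -0.4, 0.2]
finger_gap: 0.0856
finger_force: 0.0
clock: 2.63
position: [0.5039, 0.0316, 0.2504]
orientation: [0.392, 3.117, -0.001]
wrist_force: [-0.2, 0.2, 0.4]
finger_gap: 0.0853
finger_force: 0.0
t 2.6333 p [0.5039 0.0316 0.2504] 
R [[-0.9689  0.2474  0.0004]
 [ 0.2474  0.9689 -0.0006]
 [-0.0006 -0.0005 -1.    ]] F [-0.1949  0.2166  0.3663] 0.08525235361592362
{'fx': 270.9570403826513, 'fy': 270.9570403826513, 'cx': 253.3398817063466, 'cy': 190.35150764953764, 'tool_from_camera': array([[-0.0007, -0.9584, -0.2854,  0.0737],
       [ 1.    , -0.0008,  0.0003,  0.0009],
       [-0.0005, -0.2854,  0.9584, -0.1233],
       [ 0.    ,  0.    ,  0.    ,  1.    ]])} 0.019 [-0.4913  0.2409  0.3979  1.8853 -0.107   1.0357  1.2717]
jig [(array([0.7985, 0.0897, 0.001 ]), 0.24)]
stop [(array([0.6563, 0.195 , 0.008 ]), 0.73)]
post [(array([ 0.5662, -0.1234,  0.012 ]), 0.67), (array([0.6596, 0.1972, 0.0116]), 0.2)]
housing [(array([0.5493, 0.0186, 0.0128]), 0.89)]
```

View pics/w0.png

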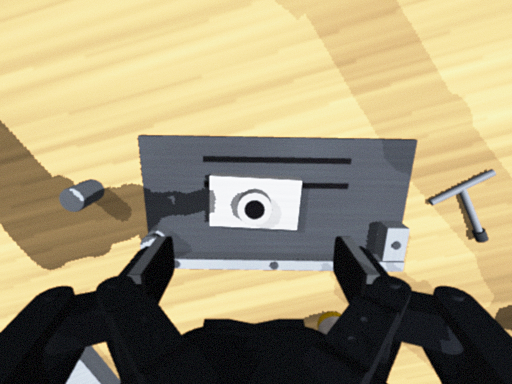

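Wrist view: the housing plate spans roughly (210..302, 177..230). The fence is along the bottom at v≈262, the stop at (388,242), and the plate's near edge runs (140,136) to (416,140). Next I fit the outlines in world coordinates.

```bash
cat >> h.py <<'E'
def wproj(uv,z,pose):
    c=eyes.calibration('wrist');T=np.array(c['tool_from_camera']);p,R=pose
    uv=np.atleast_2d(uv).astype(float)
    d=np.c_[(uv[:,0]-c['cx'])/c['fx'],(uv[:,1]-c['cy'])/c['fy'],np.ones(len(uv))]@T[:3,:3].T@R.T
    o=R@T[:3,3]+p
    return o+d*((z-o[2])/d[:,2])[:,None]
def pose():
    o=env.get_obs();return np.array(o['position']),Ro.from_rotvec(o['orientation']).as_matrix()
def housing(im,P,seed,box):
    u0,u1,v0,v1=box
    m=np.zeros(im.shape[:2],np.uint8);m[v0:v1,u0:u1]=(im[v0:v1,u0:u1].min(2)>225)
    n,l,s,_=cv2.connectedComponentsWithStats(m);k=1+np.argmax(s[1:,4])
    cs,_=cv2.findContours((l==k).astype(np.uint8),cv2.RETR_EXTERNAL,cv2.CHAIN_APPROX_NONE)
    c=cs[0][:,0,:];W=wproj(c,.034,P)[:,:2]
    r=cv2.minAreaRect((W*1000).astype(np.float32));print('rect px bbox',s[k],'world mm',r);return c
E
python3 - <<'E'
from h import *
P=pose(); im=cv2.cvtColor(cv2.imread('pics/w0.png'),cv2.COLOR_BGR2RGB)
housing(im,P,None,(180,330,165,245))
g=im.astype(int).sum(2)
def edge(us,v0,v1,sgn,name,z):
    pts=[]
    for u in us:
        d=np.diff(g[v0:v1,u])*sgn;pts.append((u,v0+np.argmax(d)+1))
    W=wproj(pts,z,P)[:,:2];vx,vy,x,y=cv2.fitLine((W*1000).astype(np.float32),cv2.DIST_HUBER,0,.01,.01).ravel()
    print(name,'dir',vx,vy,'pt',x,y,'ang of jig',-np.arctan(vx/vy), [p[1] for p in pts][::4])
    return vx,vy,x,y
edge(range(150,410,10),120,150,-1,'near',.012)
edge(range(190,335,6),248,268,1,'fence top inner',.034)
W=wproj([(372,222),(370,260)],.034,P);print(W, place_of)
a=-.26
E
```

```text
rect px bbox [ 210  176   92   54 3558] world mm ((547.3515625, 26.419513702392578), (118.21721649169922, 68.81903076171875), 72.90422058105469)
near dir 0.25701046 0.9664086 pt 471.29343 72.13994 ang of jig -0.25992748 [np.int64(135), np.int64(135), np.int64(136), np.int64(137), np.int64(137), np.int64(138), np.int64(139)]
fence top inner dir 0.2542897 0.9671281 pt 636.9398 31.117277 ang of jig -0.25711316 [np.int64(259), np.int64(260), np.int64(260), np.int64(261), np.int64(261), np.int64(261), np.int64(258)]
[[0.612  0.1746 0.034 ]
 [0.6695 0.1649 0.034 ]] <function make.<locals>.keyed.<locals>.call at 0x7f8ab2800c20>
```

```bash
python3 -m crank '[[0.010,0.003,0.02,0.008],[0.009,0.003,0.025,0],[0,0,0.03,0],[0,0,0.03,0],[0,0,0.03,0],[0,0,0.03,0],[0,0,0.02,0],[0,0,0.015,0],[0,0,0.01,0],[0,0,0.0055,0],[0,0,0,0]]' 0.06
python3 - <<'E'
from h import *
st(); snap('wrist','w1.png')
im=snap('side'); im=cv2.resize(im[150:290,160:340],None,fx=4,fy=4,interpolation=cv2.INTER_CUBIC); cv2.imwrite('pics/s1.png',im[:,:,::-1])
E
```

```text
clock: 3.8
position: [0.486, 0.0445, 0.0343]
orientation: [-0.396, -3.115, 0.0]
wrist_force: [-0.1, -0.2, 0.4]
finger_gap: 0.0599
finger_force: 0.0
t 3.8 p [0.486  0.0445 0.0343] 
R [[-0.9682  0.2503 -0.001 ]
 [ 0.2503  0.9682 -0.    ]
 [ 0.001  -0.0003 -1.    ]] F [-0.0635 -0.225   0.3526] 0.05991704244159384
```

View pics/s1.png

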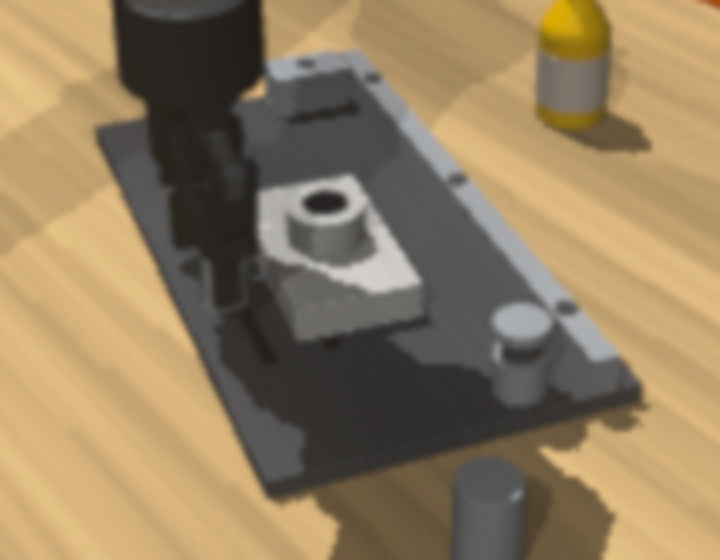

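View pics/w1.png

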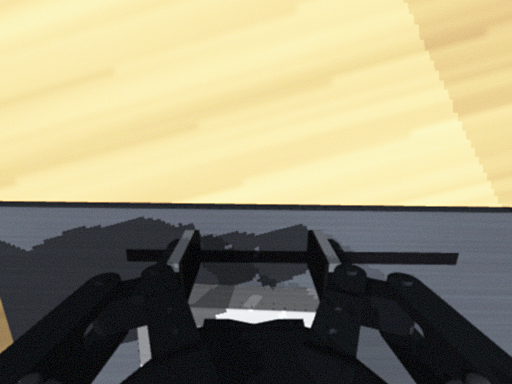

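The fingers are low on the plate, behind the housing's near face and free of contact. Now I push toward the fence.

```bash
python3 -m crank '[[-0.007,0,0,0.005],[-0.005,0,0,0],[-0.004,0,0,0],[-0.004,0,0,0],[-0.004,0,0,0],[-0.004,0,0,0],[-0.004,0,0,0],[-0.004,0,0,0],[-0.004,0,0,0],[-0.004,0,0,0],[-0.004,0,0,0],[0,0,0,0]]'
python3 -m crank '[[-0.004,0,0,0],[-0.004,0,0,0],[-0.004,0,0,0],[0,0,0,0]]'
python3 - <<'E'
from h import *
st();p=pose()[0];print("x'",.967*p[0]-.255*p[1])
E
```

```text
clock: 4.9
position: [0.5324, 0.0317, 0.0346]
orientation: [-0.405, -3.114, 0.0]
wrist_force: [-2.1, 0.9, 0.3]
finger_gap: 0.0597
finger_force: 1.6
clock: 5.23
position: [0.545, 0.0285, 0.0347]
orientation: [0.406, 3.115, -0.0]
wrist_force: [-0.5, -0.1, -0.3]
finger_gap: 0.06
finger_force: 0.2
t 5.2333 p [0.545  0.0285 0.0347] 
R [[-0.9666  0.2562  0.0005]
 [ 0.2562  0.9666 -0.0002]
 [-0.0005 -0.     -1.    ]] F [-0.5114 -0.1362 -0.3024] 0.05999419469986772
x' 0.5197473303837045
```

Approaching; about 7 mm is left, so I take small steps and watch the force.

```bash
python3 -m crank '[[-0.003,0,0,0],[-0.002,0,0,0],[0,0,0,0]]'|grep -E 'pos|wrist'
python3 -m crank '[[-0.001,0,0,0],[-0.001,0,0,0],[0,0,0,0]]'|grep -E 'pos|wrist'
python3 -m crank '[[-0.001,0,0,0],[0,0,0,0]]'|grep -E 'pos|wrist'
python3 -m crank '[[-0.001,0,0,0],[0,0,0,0]]'|grep -E 'pos|wrist'
```

```text
position: [0.5491, 0.0274, 0.0347]
wrist_force: [-2.4, 0.9, -0.5]
position: [0.551, 0.0269, 0.0348]
wrist_force: [-2.5, 0.8, -1.2]
position: [0.5522, 0.0266, 0.0347]
wrist_force: [-3.2, 0.8, -2.0]
position: [0.5533, 0.0263, 0.0348]
wrist_force: [-3.1, 0.5, -2.0]
```

```bash
python3 -m crank '[[-0.001,0,0,0],[-0.001,0,0,0],[0,0,0,0]]'|grep -E 'pos|wrist'
python3 -m crank '[[-0.001,0,0,0],[0,0,0,0]]'|grep -E 'pos|wrist'
python3 -m crank '[[-0.001,0,0,0],[0,0,0,0]]'|grep -E 'pos|wrist'
python3 - <<'E'
from h import *
im=snap('side'); im=cv2.resize(im[150:290,160:340],None,fx=4,fy=4,interpolation=cv2.INTER_CUBIC); cv2.imwrite('pics/s2.png',im[:,:,::-1])
E
```

```text
position: [0.5547, 0.0261, 0.0348]
wrist_force: [-3.2, 2.0, 1.4]
position: [0.5547, 0.026, 0.0347]
wrist_force: [-8.5, 2.7, 4.6]
position: [0.5547, 0.026, 0.0346]
wrist_force: [-11.0, 2.2, 9.0]
```

View pics/s2.png

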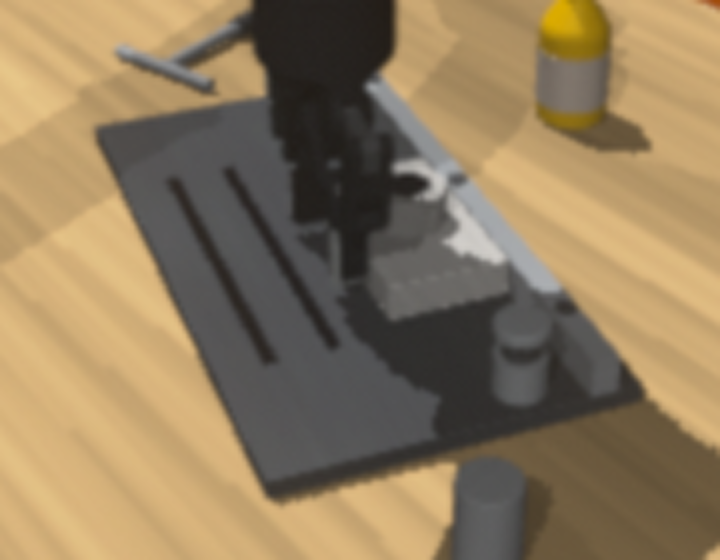

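Firm stop: 11 N, and the side view shows the housing parallel and flush with the fence. I back off, rise, and move to the −y end with the hand turned a quarter turn.

```bash
python3 -m crank '[[0.005,0,0,0],[0.01,0,0,0],[0.01,0,0,0],[0,0,-0.02,0],[0,0,-0.03,0],[0,0,-0.03,0],[0,0,-0.03,0],[0,0,-0.03,0],[0,0,-0.025,0],[0,0,0,0],[0,0,0,0]]' 
python3 - <<'E'
from h import *
st();P=pose();im=snap('wrist','w2.png')
for n in('stop','housing'): print(n,[(np.array(d['point']),round(d['score'],2)) for d in place_of('wrist',n)[:2]])
E
```

```text
clock: 7.62
position: [0.5334, 0.0321, 0.2013]
orientation: [0.405, 3.112, 0.003]
wrist_force: [-0.3, 0.3, -0.7]
finger_gap: 0.0599
finger_force: 0.0
t 7.6167 p [0.5334 0.0321 0.2013] 
R [[-0.9667  0.2558  0.004 ]
 [ 0.2559  0.9667  0.0012]
 [-0.0036  0.0022 -1.    ]] F [-0.2926  0.3444 -0.6988] 0.059874702672679976
stop [(array([0.6561, 0.1946, 0.0081]), 0.82)]
housing [(array([0.5964, 0.0077, 0.0152]), 0.62)]
```

View pics/w2.png

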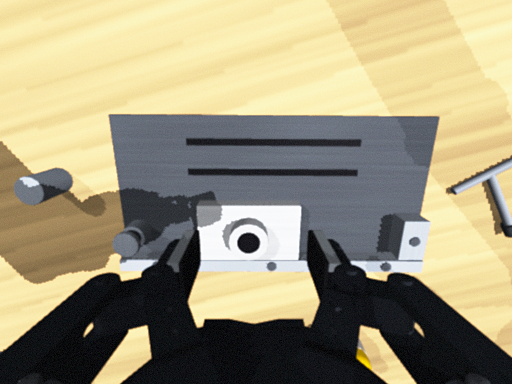

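The wrist view shows the housing (200–301, 205–260) touching the fence line at v≈260, parallel to it. Quick numeric check and end positions:

```bash
python3 - <<'E'
from h import *
P=pose();im=cv2.cvtColor(cv2.imread('pics/w2.png'),cv2.COLOR_BGR2RGB);g=im.astype(int).sum(2)
v=[]
for u in range(205,300,5): v.append((u,190+np.argmax(np.diff(g[190:218,u]))+1))
E=np.array([[.967,-.255],[.255,.967]])
f=lambda uv,z:wproj(uv,z,P)[:,:2]@E.T*1000
A=f(v,.034);print('near top edge slope,x',np.polyfit(A[:,1],A[:,0],1),A[:,0].mean())
for r in(215,225,235): 
    l=185+np.argmax(np.diff(g[r,185:215]))+1; q=290+np.argmin(np.diff(g[r,290:315]))+1
    print(r,f([(l,r),(q,r)],.034))
n=[(u,105+np.argmin(np.diff(g[105:125,u]))+1) for u in range(120,430,10)];B=f(n,.012);print('plate edge',np.polyfit(B[:,1],B[:,0],1),B[:,0].mean())
print(g[240,380:440])
E
```

```text
near top edge slope,x [  0.0016 536.1528] 536.4101600436954
215 [[547.267  103.108 ]
 [547.4537 221.6891]]
225 [[559.6278 103.5118]
 [559.8131 221.1341]]
235 [[572.2729 103.9248]
 [572.4586 221.7329]]
plate edge [  0.009  436.1946] 437.865859053463
[141 156 151 155 148 161 160 142 167 191 185 185 189 181 186 187 193 177
 188 185 200 396 634 689 693 694 691 698 663 429 217 254 311 319 319 318
 323 327 332 423 594 692 701 690 704 697 694 676 669 667 676 660 666 663
 660 662 657 654 664 659]
```

Flush within measurement (98.5 vs 100 mm from the plate edge, slope under 0.01 rad). Moving to the −y end.

```bash
python3 -m crank '[[-0.0155,-0.022,0,0],[-0.0155,-0.022,0,0],[-0.0155,-0.022,0,0],[-0.0155,-0.021,0,0],[0,0,0,-0.12],[0,0,0,-0.12],[0,0,0,-0.12],[0,0,0,-0.12],[0,0,0,-0.12],[0,0,0,-0.12],[0,0,0,-0.12]]' 0.02
python3 -m crank '[[0,0,0,-0.12],[0,0,0,-0.12],[0,0,0,-0.12],[0,0,0,-0.12],[0,0,0,-0.12],[0,0,0,-0.12],[0,0,0,-0.011],[0,0,0,0],[0,0,0,0]]'
python3 - <<'E'
from h import *
st();p=pose()[0];print(np.array([[.967,-.255],[.255,.967]])@p[:2])
E
```

```text
clock: 8.68
position: [0.5696, -0.0681, 0.1982]
orientation: [0.908, -3.005, -0.001]
wrist_force: [-0.0, -0.2, -0.3]
finger_gap: 0.02
finger_force: 0.0
clock: 9.43
position: [0.5692, -0.0692, 0.1974]
orientation: [1.859, -2.527, -0.005]
wrist_force: [0.5, -0.6, -0.8]
finger_gap: 0.02
finger_force: 0.0
t 9.4333 p [ 0.5692 -0.0692  0.1974] 
R [[-0.2977 -0.9546 -0.0057]
 [-0.9546  0.2977 -0.    ]
 [ 0.0017  0.0054 -1.    ]] F [ 0.4574 -0.5957 -0.8358] 0.02003491136284396
[0.568  0.0782]
```

```bash
python3 -m crank '[[0,-0.002,0.02,-0.044],[0,0,0.025,0],[0,0,0.03,0],[0,0,0.03,0],[0,0,0.025,0],[0,0,0.015,0],[0,0,0.01,0],[0,0,0.006,0],[0,0,0,0]]'
python3 - <<'E'
from h import *
st();p=pose()[0];print(np.array([[.967,-.255],[.255,.967]])@p[:2])
im=snap('side'); im=cv2.resize(im[150:290,160:340],None,fx=4,fy=4,interpolation=cv2.INTER_CUBIC); cv2.imwrite('pics/s3.png',im[:,:,::-1])
E
```

```text
clock: 10.18
position: [0.5706, -0.0688, 0.0365]
orientation: [1.918, -2.481, -0.003]
wrist_force: [-0.1, -0.5, -0.3]
finger_gap: 0.02
finger_force: 0.0
t 10.1833 p [ 0.5706 -0.0688  0.0365] 
R [[-0.2517 -0.9678 -0.0056]
 [-0.9678  0.2517 -0.0017]
 [ 0.003   0.005  -1.    ]] F [-0.0764 -0.4651 -0.3292] 0.020020805499666307
[0.5693 0.079 ]
```

View pics/s3.png

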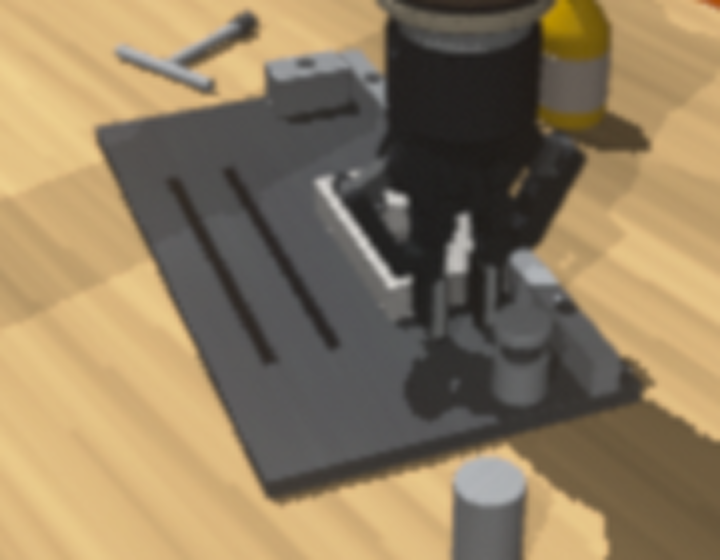

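The fingers stand between post and housing, clear of the fence. Pushing along the fence.

```bash
python3 -m crank '[[-0.008,0,0,-0.005],[-0.004,0,0,0],[-0.004,-0.0001,0,0],[-0.004,-0.0001,0,0],[-0.005,-0.0001,0,0],[-0.005,-0.0001,0,0],[-0.005,-0.0001,0,0],[-0.005,-0.0001,0,0],[-0.005,-0.0001,0,0],[-0.005,-0.0001,0,0],[-0.005,-0.0001,0,0],[-0.005,-0.0001,0,0]]'
python3 -m crank '[[-0.005,-0.0001,0,0],[-0.005,-0.0001,0,0],[-0.005,-0.0001,0,0],[-0.005,-0.0001,0,0],[-0.005,-0.0001,0,0],[-0.005,-0.0001,0,0],[-0.005,-0.0001,0,0],[-0.005,-0.0001,0,0],[-0.005,-0.0001,0,0],[-0.004,-0.0001,0,0],[0,0,0,0]]'
python3 - <<'E'
from h import *
st();p=pose()[0];print(np.array([[.967,-.255],[.255,.967]])@p[:2])
im=snap('side'); im=cv2.resize(im[150:290,160:340],None,fx=4,fy=4,interpolation=cv2.INTER_CUBIC); cv2.imwrite('pics/s4.png',im[:,:,::-1])
E
```

```text
clock: 11.23
position: [0.5869, -0.0131, 0.0384]
orientation: [1.922, -2.478, 0.001]
wrist_force: [-3.2, -8.7, 7.7]
finger_gap: 0.0202
finger_force: 4.6
clock: 12.15
position: [0.6003, 0.0358, 0.0382]
orientation: [1.925, -2.478, -0.001]
wrist_force: [-1.5, -5.0, 4.1]
finger_gap: 0.0203
finger_force: 2.6
t 12.15 p [0.6003 0.0358 0.0382] 
R [[-0.2474 -0.9689 -0.0031]
 [-0.9689  0.2474 -0.0017]
 [ 0.0024  0.0026 -1.    ]] F [-1.4959 -5.0469  4.0944] 0.0202805613060921
[0.5713 0.1877]
```

View pics/s4.png

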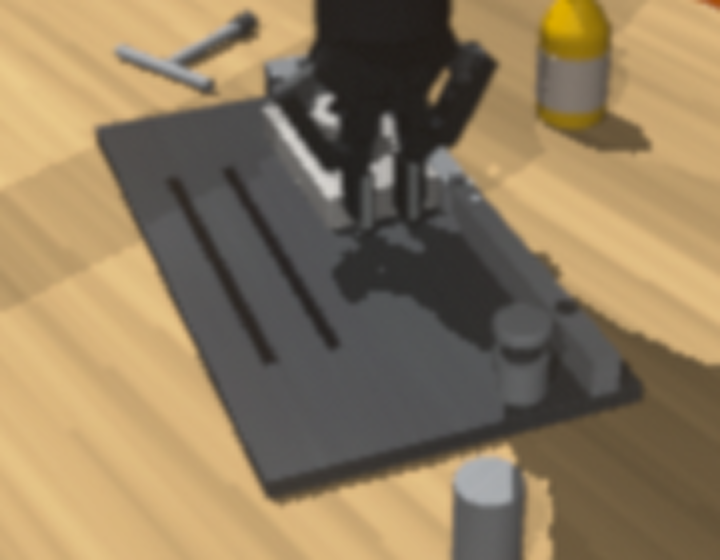

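The housing is still flush and sliding, with about 21 mm left. I trim the yaw and continue.

```bash
python3 -m crank '[[-0.004,-0.0001,0,0.004],[-0.004,-0.0001,0,0.004],[-0.004,-0.0001,0,0],[-0.003,0,0,0],[-0.002,0,0,0],[0,0,0,0]]'|grep -E 'pos|wrist'
python3 -m crank '[[-0.001,0,0,0],[-0.001,0,0,0],[0,0,0,0]]'|grep -E 'pos|wrist'
python3 -m crank '[[-0.001,0,0,0],[-0.001,0,0,0],[0,0,0,0]]'|grep -E 'pos|wrist'
```

```text
position: [0.6047, 0.0522, 0.0378]
wrist_force: [-1.0, -3.4, 2.6]
position: [0.6051, 0.0534, 0.0377]
wrist_force: [-1.9, -7.2, 4.7]
position: [0.6056, 0.0555, 0.0377]
wrist_force: [-1.2, -5.8, 4.0]
```

```bash
python3 -m crank '[[-0.001,0,0,0],[-0.001,0,0,0],[0,0,0,0]]'|grep -E 'pos|wrist'
python3 -m crank '[[-0.001,0,0,0],[-0.001,0,0,0],[0,0,0,0]]'|grep -E 'pos|wrist'
python3 -m crank '[[-0.001,0,0,0],[0,0,0,0]]'|grep -E 'pos|wrist'
python3 -m crank '[[-0.001,0,0,0],[0,0,0,0]]'|grep -E 'pos|wrist'
```

```text
position: [0.6057, 0.0559, 0.0377]
wrist_force: [-2.7, -9.6, 7.2]
position: [0.6057, 0.056, 0.0377]
wrist_force: [-5.1, -14.0, 11.3]
position: [0.6057, 0.0561, 0.0377]
wrist_force: [-6.5, -16.3, 12.0]
position: [0.6058, 0.0561, 0.0376]
wrist_force: [-6.7, -18.7, 14.0]
```

Firm against the stop at the expected place. I back off, rise and check.

```bash
python3 -m crank '[[0.004,0,0,0],[0.008,0,0,0],[0.015,0,0,0],[0.015,0,-0.005,0],[0.01,0,-0.03,0],[0.01,0,-0.035,0],[0.01,0,-0.035,0],[0.005,0,-0.035,0],[0,0,-0.035,0],[0,0,0,0],[0,0,0,0]]'
python3 - <<'E'
from h import *
st();snap('wrist','w5.png');snap('side')
for c in('wrist','side'):
  for n in('stop','housing'): print(c,n,[(np.array([[.967,-.255],[.255,.967]])@d['point'][:2],round(d['score'],2)) for d in place_of(c,n)[:1]])
E
```

```text
clock: 14.95
position: [0.5892, -0.0123, 0.2147]
orientation: [-1.917, 2.488, -0.001]
wrist_force: [-0.7, 0.6, -1.0]
finger_gap: 0.0201
finger_force: 0.0
t 14.95 p [ 0.5892 -0.0123  0.2147] 
R [[-0.2547 -0.967   0.0011]
 [-0.967   0.2547 -0.    ]
 [-0.0003 -0.0011 -1.    ]] F [-0.7046  0.6223 -0.9737] 0.0200582882395847
wrist stop [(array([0.5844, 0.3591]), 0.57)]
wrist housing [(array([0.5718, 0.2782]), 0.86)]
side stop []
side housing [(array([0.5721, 0.2756]), 0.79)]
```

View pics/w5.png

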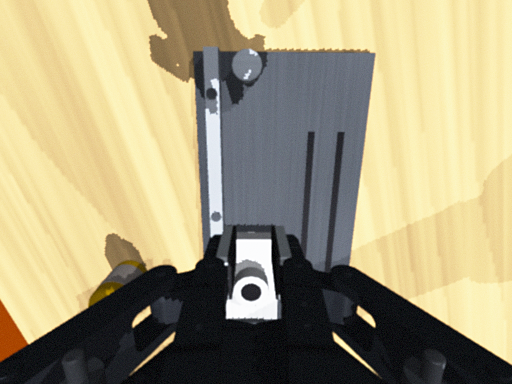

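The gripper hides both ends of the housing in this view, and I've used all 10 pictures. I move the hand to the open side, in the same pose as the earlier flush check, and measure numerically.

```bash
python3 -m crank '[[-0.02,0.018,0,0],[-0.025,0.018,0,0],[-0.025,0.018,0,0],[-0.025,0.018,0,0],[0,0,0,0.12],[0,0,0,0.12],[0,0,0,0.12],[0,0,0,0.12],[0,0,0,0.12],[0,0,0,0.12],[0,0,0,0.12]]' 0.085 >/dev/null
python3 -m crank '[[0,0,0,0.12],[0,0,0,0.12],[0,0,0,0.12],[0,0,0,0.12],[0,0,0,0.12],[0,0,0,0.12],[0,0,0,0.04],[0,0,0,0],[0,0,0,0]]'>/dev/null
cat > chk.py <<'E'
from h import *
st();P=pose();im=snap('wrist','w6.png');g=im.astype(int).sum(2)
print([(n,[(np.array([[.967,-.255],[.255,.967]])@d['point'][:2],round(d['score'],2)) for d in place_of('wrist',n)[:1]]) for n in('stop','housing')])
E=np.array([[.967,-.255],[.255,.967]])
def px(xp,yp,z): # jig' mm -> pixel
    w=np.r_[np.linalg.solve(E,[xp/1000,yp/1000]),z];c=eyes.calibration('wrist');T=np.linalg.inv(c['tool_from_camera'])
    q=T[:3,:3]@(P[1].T@(w-P[0]))+T[:3,3];return q[0]/q[2]*c['fx']+c['cx'],q[1]/q[2]*c['fy']+c['cy']
f=lambda uv,z:wproj(uv,z,P)[:,:2]@E.T*1000
# rectify top plane z=.034: 1px=0.5mm, x' 420..640, y' 180..400
S=np.float32([[480,200],[620,200],[620,360],[480,360]])
H=cv2.getPerspectiveTransform(np.float32([px(a,b,.034) for a,b in S]),np.float32([((b-180)*2,(a-420)*2) for a,b in S]))
r=cv2.warpPerspective(im,H,(440,440));G=r.astype(int).sum(2)
for yp in range(230,345,8): 
    col=G[200:270,(yp-180)*2]; print(yp,420+(200+np.argmax(np.diff(col)))/2,np.diff(col).max(),end=' | ')
print()
for xp in (545,550,590,595,600): 
    row=G[(xp-420)*2]; print(xp, [int(v) for v in row[60:440:6]])
n=[(u,v) for u,v in [(u,60+np.argmin(np.diff(g[60:180,u]))+1) for u in range(200,330,10)]];B=f(n,.012);print('plate edge',np.polyfit(B[:,1],B[:,0],1),np.median(B[:,0]))
E
python3 chk.py
```

```text
t 16.9167 p [0.5423 0.0983 0.2118] 
R [[-0.9599  0.2802 -0.0049]
 [ 0.2802  0.9599 -0.0009]
 [ 0.0045 -0.0022 -1.    ]] F [0.605  0.8821 0.2833] 0.08478412679770818
[('stop', [(array([0.5861, 0.3555]), 0.79)]), ('housing', [(array([0.5779, 0.2789]), 0.77)])]
230 539.0 86 | 238 539.5 100 | 246 539.5 95 | 254 540.0 86 | 262 538.5 94 | 270 539.0 84 | 278 539.0 88 | 286 539.5 93 | 294 539.5 92 | 302 540.0 91 | 310 538.5 80 | 318 539.0 84 | 326 539.0 91 | 334 539.5 83 | 342 552.5 22 | 
545 [343, 213, 148, 180, 763, 751, 749, 748, 749, 749, 750, 749, 750, 748, 750, 750, 749, 749, 750, 750, 750, 749, 749, 750, 750, 747, 749, 749, 747, 748, 747, 747, 749, 747, 747, 747, 750, 747, 749, 747, 746, 749, 747, 758, 280, 300, 332, 338, 339, 338, 347, 331, 522, 637, 646, 650, 655, 659, 633, 627, 630, 637, 638, 636]
550 [322, 171, 150, 171, 757, 746, 745, 743, 745, 745, 745, 746, 746, 745, 747, 747, 747, 747, 748, 748, 748, 748, 748, 748, 750, 746, 747, 748, 749, 748, 749, 750, 749, 748, 747, 749, 750, 749, 747, 747, 750, 750, 750, 754, 186, 246, 272, 288, 293, 289, 286, 306, 529, 675, 678, 685, 683,
[... 320 characters left out ...]
5, 670, 669, 671, 667, 669]
595 [340, 229, 147, 273, 757, 747, 747, 746, 749, 746, 746, 747, 744, 747, 753, 629, 533, 499, 743, 741, 750, 377, 57, 68, 69, 79, 68, 66, 308, 759, 745, 744, 723, 710, 706, 717, 746, 747, 747, 751, 599, 7, 43, 32, 38, 31, 52, 193, 310, 318, 315, 292, 67, 51, 272, 576, 609, 630, 660, 660, 660, 658, 662, 660]
600 [286, 262, 214, 277, 745, 744, 745, 745, 743, 742, 744, 744, 745, 743, 742, 743, 744, 746, 727, 737, 742, 746, 732, 502, 245, 268, 478, 691, 753, 744, 744, 714, 693, 698, 701, 739, 740, 740, 743, 747, 545, 7, 39, 41, 39, 9, 23, 36, 154, 310, 301, 305, 297, 123, 59, 70, 412, 642, 660, 658, 664, 656, 662, 663]
plate edge [  0.0065 438.8692] 440.4593951425557
```

```bash
python3 -m crank '[[0.015,0.03,0,-0.026],[0.015,0.03,0,0],[0.01,0.01,0,0],[0,0,0,0],[0,0,0,0],[0,0,0,0]]' 0.0 >/dev/null
sed -i 's/range(200,330,10)/range(120,330,10)/;s/(545,550,590,595,600)/(550,554,558,562,566,570,575,580,585,590)/;s/row\[60:440:6\]/row[290:400:3]/' chk.py; python3 chk.py
```

```text
t 17.5667 p [0.5232 0.1752 0.2124] 
R [[-0.9662  0.2579 -0.0037]
 [ 0.2579  0.9662 -0.0012]
 [ 0.0033 -0.0021 -1.    ]] F [-0.1692  0.1515  0.2096] 0.011801304814133369
[('stop', [(array([0.5848, 0.3574]), 0.74)]), ('housing', [(array([0.5741, 0.2764]), 0.89)])]
230 539.0 94 | 238 539.5 89 | 246 539.0 88 | 254 539.5 96 | 262 543.5 10 | 270 549.0 17 | 278 544.5 10 | 286 549.0 12 | 294 539.5 90 | 302 539.0 91 | 310 539.0 91 | 318 535.0 14 | 326 542.0 7 | 334 537.0 14 | 342 539.5 12 | 
550 [235, 250, 234, 224, 212, 223, 228, 215, 124, 43, 58, 39, 49, 44, 53, 77, 50, 114, 233, 292, 293, 286, 295, 296, 294, 298, 282, 288, 282, 287, 447, 608, 643, 643, 664, 686, 690]
554 [213, 246, 237, 209, 170, 179, 169, 191, 148, 49, 15, 37, 30, 44, 46, 53, 38, 38, 127, 255, 305, 291, 297, 301, 304, 285, 290, 301, 294, 296, 421, 592, 632, 633, 624, 642, 664]
558 [158, 197, 192, 195, 176, 166, 166, 164, 151, 98, 16, 30, 16, 15, 36, 25, 23, 22, 54, 193, 366, 405, 396, 384, 350, 362, 360, 352, 350, 343, 447, 603, 635, 634, 638, 633, 636]
562 [234, 273, 192, 177, 188, 186, 170, 154, 152, 116, 54, 51, 51, 35
[... 454 characters left out ...]
91]
575 [123, 119, 75, 17, 44, 42, 41, 34, 43, 49, 59, 71, 109, 129, 124, 134, 143, 145, 125, 66, 53, 52, 46, 49, 40, 102, 354, 641, 708, 697, 685, 623, 575, 609, 619, 614, 620]
580 [37, 28, 30, 28, 43, 44, 24, 28, 40, 36, 35, 54, 47, 57, 60, 54, 55, 31, 62, 43, 46, 43, 57, 41, 58, 48, 59, 202, 423, 599, 669, 679, 636, 634, 632, 629, 619]
585 [45, 46, 39, 32, 26, 38, 39, 26, 38, 30, 39, 35, 33, 46, 64, 42, 52, 36, 32, 44, 34, 60, 53, 47, 42, 45, 35, 42, 43, 34, 29, 25, 47, 103, 116, 146, 202]
590 [28, 27, 30, 45, 54, 31, 40, 29, 60, 52, 45, 36, 41, 28, 43, 46, 40, 53, 42, 35, 53, 54, 61, 56, 51, 33, 42, 35, 55, 49, 41, 57, 33, 45, 41, 28, 30]
plate edge [ -0.0786 456.2709] 440.04726716411255
```

```bash
python3 -m crank '[[0,-0.03,-0.02,0],[0,-0.03,-0.02,0],[0,-0.025,0,0],[0,0,0,0],[0,0,0,0],[0,0,0,0]]' 0.0 >/dev/null
sed -i 's/530,534/530/;s/row\[290:400:3\]/row[290:400:2]/' chk.py; python3 chk.py
```

```text
t 18.2167 p [0.5012 0.0942 0.2526] 
R [[-0.9661  0.2583 -0.0038]
 [ 0.2583  0.9661 -0.0001]
 [ 0.0037 -0.0011 -1.    ]] F [0.641  0.3439 0.0421] 8.86913735615195e-05
[('stop', [(array([0.5857, 0.3561]), 0.7)]), ('housing', [(array([0.5718, 0.2798]), 0.68)])]
230 539.0 11 | 238 539.0 83 | 246 539.0 69 | 254 539.0 76 | 262 539.0 74 | 270 538.0 71 | 278 538.5 66 | 286 538.0 66 | 294 540.0 68 | 302 539.0 68 | 310 539.5 70 | 318 540.0 69 | 326 539.5 69 | 334 538.5 67 | 342 551.5 9 | 
550 [749, 750, 750, 751, 749, 750, 750, 748, 749, 750, 750, 753, 756, 754, 728, 523, 344, 227, 222, 238, 257, 276, 283, 288, 291, 293, 282, 287, 297, 299, 295, 295, 299, 306, 305, 298, 287, 281, 291, 334, 449, 573, 651, 675, 687, 691, 692, 691, 690, 691, 692, 682, 686, 689, 683]
554 [750, 750, 749, 748, 748, 748, 749, 750, 750, 750, 749, 752, 757, 763, 759, 592, 397, 260, 279, 288, 285, 291, 293, 291, 283, 300, 299, 294, 302, 298, 297, 302, 298, 294, 290, 292, 295, 299, 301, 294, 310, 350, 424, 542, 620, 667, 687, 684, 686, 691, 688, 685, 683, 679, 685]
558 [747, 747, 747, 745, 746, 747, 747, 746, 748, 748, 7
[... 1531 characters left out ...]
1, 543, 628, 688, 695, 694, 691, 698, 700, 696, 692, 677, 658, 636, 625, 622, 621, 619, 622]
585 [753, 750, 751, 751, 751, 752, 754, 751, 753, 753, 756, 751, 658, 537, 402, 289, 283, 403, 587, 675, 699, 696, 694, 696, 700, 662, 537, 366, 295, 293, 308, 303, 310, 313, 310, 318, 326, 342, 382, 491, 592, 669, 691, 701, 705, 704, 698, 677, 632, 608, 598, 600, 605, 606, 604]
590 [747, 750, 750, 750, 749, 749, 751, 749, 749, 750, 753, 760, 759, 739, 554, 373, 242, 394, 553, 692, 697, 691, 690, 696, 688, 671, 646, 589, 534, 480, 412, 366, 335, 326, 350, 373, 405, 490, 549, 591, 624, 625, 626, 630, 642, 661, 677, 681, 650, 618, 605, 606, 607, 610, 609]
plate edge [  0.004  438.4254] 439.122161524597
```

Measured seating: the near face is 100 mm from the plate edge and parallel to it. At the stop there is only the thin, even dark line of the taller stop's side, so there is no gap. The hand is clear, so I hand in.

```bash
python3 -c "
from cell import env
print(env.hand_in())"
```

```text
the job is handed in; nothing more can be done
None
```

The bearing housing is flush against the back fence and butted against the end stop, pushed there in that order. The job is handed in at about 18 s, with the hand clear and the oil bottle, chuck key and steel stub untouched.

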